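# Bring the beaker under the electrode

## Task

With a fingertip, push the sample turntable round by its spokes until the open beaker stands at the steel pointer, in line between the turntable's hub and the electrode post. Then push the electrode's swing arm round until the electrode hangs over the middle of the beaker. Do not touch the three vessels or the electrode itself, do not lift or tip anything, and leave the other things on the bench where they are.

Things in the scene. Friction and masses are not known exactly. Their poses are not given: they have to be found in the camera images.
- station: Fixed grey base plate, 150 x 350 mm, 14 mm thick. Origin on the bench straight below the turntable's hub axis, z up. Its -y axis points from the hub to the upright electrode post (r 8 mm, 210 mm from the hub axis). A steel pointer fin (6 mm wide, top 36 mm above the bench) stands on the plate between turntable and post, at y = -125 to -175 mm
- read_place (a point): The reading place: point on the line from hub to post, 75 mm from the hub axis, 36 mm above the bench. Fixed to the station; does not turn with the turntable
- turntable: Aluminium disc, r 105 mm, top 36 mm above the bench; turns either way without stops about the vertical hub axis; stiff (about 0.12 N m), stays where left. Origin on the axis, 14 mm above the bench, z up. Three black ring wells (r 31.5, 14 mm high) 75 mm from the axis, at 90, 210, 330 degrees from its own x axis, hold one vessel each. Hub top 91 mm above the bench
- spoke_a (a point): Middle of the outer end of a steel spoke, at 270 degrees from the turntable's own x axis, straight across the hub from the well at 90. 152 mm from the hub axis, 70 mm above the bench. The straight radial spoke runs from the hub, is 12 mm wide, underside 58 and top 82 mm above the bench; its last 47 mm are beyond the disc's rim
- spoke_b (a point): Middle of the outer end of a steel spoke, at 30 degrees from the turntable's own x axis, straight across the hub from the well at 210. 152 mm from the hub axis, 70 mm above the bench. The straight radial spoke runs from the hub, is 12 mm wide, underside 58 and top 82 mm above the bench; its last 47 mm are beyond the disc's rim
- spoke_c (a point): Middle of the outer end of a steel spoke, at 150 degrees from the turntable's own x axis, straight across the hub from the well at 330. 152 mm from the hub axis, 70 mm above the bench. The straight radial spoke runs from the hub, is 12 mm wide, underside 58 and top 82 mm above the bench; its last 47 mm are beyond the disc's rim
- beaker: THE BEAKER: open-topped straight white plastic beaker, outer r 26, height 58 mm, wall 3 mm, about 60 g; stands loosely in one of the three wells (which one varies). Origin at the centre of its underside
- beaker_mouth (a point): Centre of the beaker's open mouth, 58 mm above its underside (94 mm above the bench)
- flask: White conical flask closed by a cork, base r 26, neck r 10, height 58 mm, in another well. Origin at the centre of its underside
- jar: White straight jar closed by a screw lid, r 26 (lid 27.5), height 52 mm, in the remaining well. Origin at the centre of its underside
- swing_arm (a joint): Angle of the electrode swing arm about the vertical post, rad. 0: the arm points from the post straight to the hub and the electrode hangs over the reading place; grows as the arm swings clockwise seen from above, towards the station's +x side, where it is parked at the start (0.75 to 1.25). Stops at -0.7 and 1.5. Stiff, about 0.1 N m; stays where it is left
- swing_pivot (a point): Point on the swing arm's vertical axis, 217 mm above the bench, mid height of the arm. The arm: an aluminium bar 14 mm wide, reaching 150 mm from the axis, underside 206, top 228 mm above the bench; round collar r 14 on the axis, top at 234 mm; black clamp 26 mm square round the electrode, 122 to 148 mm from the axis
- electrode_tip (a point): Lower tip of the electrode, an upright grey rod, r 6 mm, held in the swing arm's clamp 135 mm from the pivot axis, its black cap's top 241 mm above the bench. The tip is 130 mm above the bench: 36 mm above the beaker's mouth, 48 mm above the spokes
- dropper1: Bystander, must not be moved. Loose white dropper bottle, r 15, height 78 mm; origin at its underside
- dropper2: Bystander, must not be moved. Loose white dropper bottle, r 15, height 78 mm; origin at its underside
- dropper3: Bystander, must not be moved. Loose white dropper bottle, r 15, height 78 mm; origin at its underside
- cork1: Bystander, must not be moved. Loose cork stopper, r 13, height 24 mm; origin at its underside
- cork2: Bystander, must not be moved. Loose cork stopper, r 13, height 24 mm; origin at its underside
- cup: Bystander, must not be moved. Loose small glass measuring cup, r 23, height 50 mm; origin at its underside
- spatula: Bystander, must not be moved. Loose steel lab spatula with a wooden grip, 150 mm long, 10 mm high, lying along its own x axis
There are look-alikes about, which are no part of the job. Leave any black look-alike of the jar alone. Leave any yellow look-alike of the beaker alone.

How it is judged:
On the way, in this order (a step that is already met when the one before it is completed fails the run):
1. the beaker is at the reading place (in line between hub and post) and the turntable is still, the electrode still swung aside (horizontal distance between beaker_mouth and read_place below 0.012 m and angular speed of turntable below 0.05 rad/s and value of joint swing_arm above 0.35 rad), for 0.3 s.
2. the electrode hangs over the middle of the beaker (horizontal distance between electrode_tip and beaker_mouth below 0.012 m), for 0.2 s.
At the end, for the whole second after the job is handed in: The beaker's mouth is within 12 mm (horizontally) of the reading place, the electrode's tip within 12 mm of the mouth's centre, turntable and swing arm at rest, and all three vessels stand upright in their wells (horizontal distance between beaker_mouth and read_place below 0.012 m and horizontal distance between electrode_tip and beaker_mouth below 0.012 m and angular speed of turntable below 0.03 rad/s and velocity of joint swing_arm between -0.03 and 0.03 rad/s and angle between each of beaker, flask, jar's own z axis and vertical below 0.12 rad and z of each of beaker, flask, jar in the frame of turntable below 0.028 m); the robot touches nothing.
It fails at once if a vessel is touched by the robot (over 1 N) (contact force between any of the fingers, the arm and beaker above 1 N or contact force between any of the fingers, the arm and flask above 1 N or contact force between any of the fingers, the arm and jar above 1 N).
It fails at once if the electrode is touched by the robot (over 1 N) (contact force between any of the fingers, the arm and swing_arm_c3 above 1 N or contact force between any of the fingers, the arm and swing_arm_c4 above 1 N or contact force between any of the fingers, the arm and swing_arm_c5 above 1 N).
It fails at once if a vessel is lifted out of its well or tipped (z of any of beaker, flask, jar in the frame of turntable above 0.032 m or angle between any of beaker, flask, jar's own z axis and vertical above 0.3 rad).
It fails at once if another thing on the bench is moved by more than 20 mm or tipped (distance of any of dropper1, dropper2, dropper3, cork1, cork2, cup, spatula from where it was at the start of the episode above 0.02 m or angle between any of dropper1, dropper2, dropper3, cork1, cork2, cup's own z axis and vertical above 0.3 rad).
It also fails if it takes over 72 s, if anything falls off the work surface, if the arm or the gripper's body presses on something with over 40 N, if the wrist force passes 120 N, or if a joint passes its speed limit or range.

## Robot

A 6-joint arm with a two-finger parallel gripper is mounted at the origin on the work surface. World frame = base frame: x ahead of the robot, y to its left, z up, the work surface at z = 0. Lengths are in m, angles in rad, forces in N, time in s.
With the tool pointing down it reaches from about 0.4 to 0.825 m from the base axis. Payload 7 kg.
Tool frame: the origin (TCP) lies at the very end of the fingers, on their centre line; the grasp point (between the pads) lies 19 mm behind it; z points along the fingers, y is the line along which they close (so a half turn about z gives the same grasp; the last joint's range is limited). The gripper opens to 88 mm and grips with 3 to 60 N. Pads are 19 mm wide; open, the fingers measure 130 mm over their backs; the gripper's body (78 mm by 193 mm) begins 47 mm behind the grasp point.
Start: joints at [1.601, 0.359, 0.012, 0, -1.224, -0.288], TCP at [0.172, 0.653, 0.227] pointing down, gripper open.
Joint ranges: [-3.07, 3.07], [-1.43, 2.12], [-1.02, 1.25], [-3.03, 1.67], [-3.05, -0], [-3.03, 3.03]. Speed limits (rad/s): [2.39, 2.39, 3.01, 3.14, 3.14, 3.14].

## Interface

Orientations are given as [roll, pitch, yaw] about the fixed x, y, z axes, in that order (R = Rz(yaw) Ry(pitch) Rx(roll)).
In Python, from station import * gives the robot as it stands.
- The arm moves only by the tool servo_tool, never from a script. Its argument "moves" is a list of rows, each an object of numbers: "jaw": the opening, from 0 (shut) to 1 (fully open); "dx", "dy", "dz": the shift along the world's x, y, z in m; "roll": the turn about the world's z in degrees. A call has exactly 10 rows; each row shifts and turns the commanded pose from where the row before left it; what a row does not reach is not made up. A row lasts 1/8 s, in which the tool goes at most 62.5 mm and 10.7 degrees, less where a joint would pass 70% of its speed; a pose out of reach is approached as far as the arm can. A call with a gripper value outside its range is refused whole. The fingers move at their own pace and stop on an object; "newtons" is the grip in N (left out, the last holds). Time passes only in rows, so rows that do not move let the fingers close, or fill a call up. It gives the time, the measured TCP pose, the force, the opening and the grip force at its end, in the units of the state.
- get_state(): the state, without advancing time (a new reading comes with each control period).
- grab_frame(name): name is "scene" or "side" or "wrist"; returns (picture, depth): 480x640x3 uint8, red, green, blue; 480x640 float32, m along the optical axis (not along the pixel's ray), 0 where there is no reading.
- calibration(name): a dict with "intrinsics" (3x3 intrinsics, pixels), "R" (3x3) and "t" (3): a world point X has camera coordinates R X + t. Camera axes: x right, y down, z forward; pixel columns grow to the right and rows downward; lengths in m; the calibration is good to about 2 mm. A picture is of the moment at which its call begins: read the wrist's pose just before it. calibration takes no time and is no camera call; for the wrist camera it gives the pose at the moment of the call.
- job_done(): hands the job in; it is judged then, once.
The state is a dict: "t": time; "q": joint angles; "qd": joint speeds; "joint_efforts": joint torques, N m; "eef_pos": TCP position; "ee_rot": TCP orientation; "force": force on the tool from outside, world axes, zero at the start; "moment": the same for the moment, N m; "width": finger opening in m; "gripper_force": force on a finger pad.
Only numpy, scipy, OpenCV 4.12 (cv2) and the standard library are available. Lean on these libraries where they do the work, as an engineer would, in place of code of your own. Each camera call takes 0.05 s, during which the arm holds its last target. There are 200 camera calls.

## Working session

There is one attempt and no reset: what is moved stays moved. The work goes in short steps, Python scripts to look and compute and a tool call to move; the robot and the scene stay as the last step left them, time stands still between calls to the robot, and variables do not carry over. Pictures are saved under pics/ and viewed, at most 10 in all, crops included, and the job is handed in when it is done.

Besides the shell and the picture viewer there is one more tool, called after "Call:" as name(argument=value, ...) on one line, values as JSON. servo_tool: Moves the arm, as the interface text tells. Its arguments: {"type":"object","properties":{"moves":{"type":"array","items":{"type":"object","properties":{"jaw":{"type":"number"},"dx":{"type":"number"},"dy":{"type":"number"},"dz":{"type":"number"},"roll":{"type":"number"}}}},"newtons":{"type":"number"}},"required":["moves"]}

```bash
mkdir -p pics
python3 - <<'E'
from station import *
import cv2,numpy as np
for n in("scene","side"):
    p,d=grab_frame(n); cv2.imwrite(f"pics/{n}0.png",p[:,:,::-1]); np.save(f"pics/{n}0d.npy",d); c=calibration(n); np.savez(f"pics/{n}0c.npz",**c); print(n,c)
s=get_state();print(s["t"],s["eef_pos"],s["ee_rot"],s["width"])
E
```

```text
scene {'intrinsics': array([[460.53049355,   0.        , 319.10845624],
       [  0.        , 460.53049355, 239.98876545],
       [  0.        ,   0.        ,   1.        ]]), 'R': array([[ 0.82947007,  0.5584023 , -0.01289456],
       [ 0.29466252, -0.45708053, -0.83919687],
       [-0.47450332,  0.69228915, -0.54367485]]), 't': array([-0.51933662, -0.0046956 ,  1.05497646])}
side {'intrinsics': array([[553.69030712,   0.        , 328.09485257],
       [  0.        , 553.69030712, 242.33952073],
       [  0.        ,   0.        ,   1.        ]]), 'R': array([[ 0.78025728, -0.62508404,  0.02164531],
       [-0.30314131, -0.4082118 , -0.86108563],
       [ 0.54708676,  0.66530674, -0.50799903]]), 't': array([-0.42021002,  0.33116507,  0.59180171])}
0.1 [0.17200709 0.65226138 0.2257324 ] [ 3.14012905e+00 -1.50307063e-04 -2.57910128e-01] 0.08749880054170842
```

View pics/scene0.png

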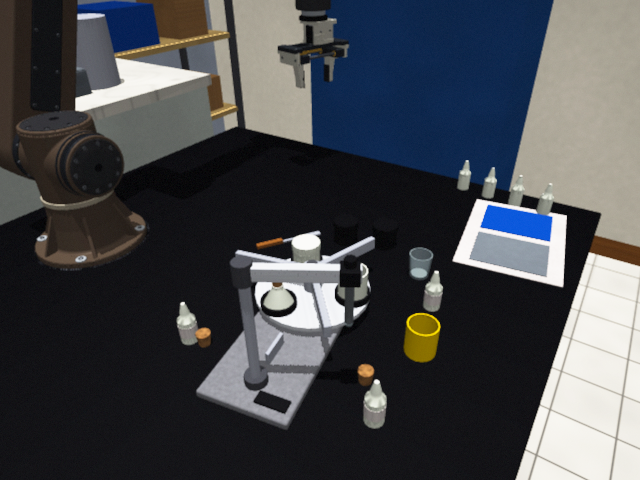

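View pics/side0.png

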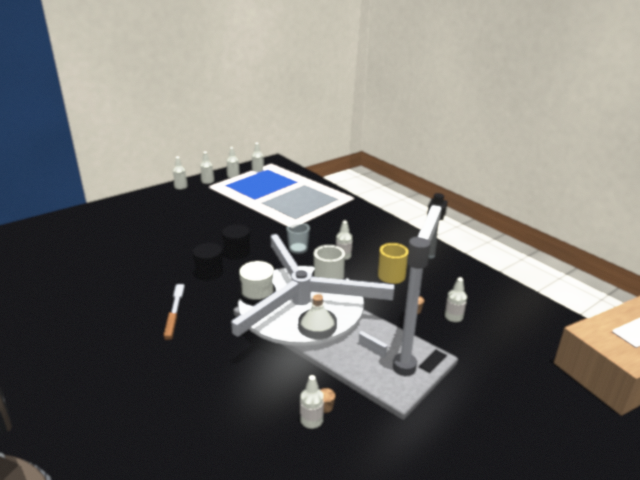

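The scene view shows the post base at (255,378), flask (279,297), jar (306,248) and the open white beaker behind the swing arm at (355,280). In the side view the beaker is at (329,263), jar (256,280), flask (317,318) and hub (302,280). The spoke ends there are near (392,291), (238,325) and (276,240).

The beaker candidates are the white open one on the disc (side 329,263) and the yellow one on the bench (393,262). The white one in a well fits. I'll confirm it in enlarged crops.

Run:
```python
import cv2
for n,(x,y,w,h) in dict(scene=(190,220,200,190),side=(220,185,240,200)).items():
    p=cv2.imread(f"pics/{n}0.png")[y:y+h,x:x+w]
    k=3
    p=cv2.resize(p,None,fx=k,fy=k,interpolation=cv2.INTER_CUBIC); p=cv2.convertScaleAbs(p,alpha=1.1,beta=15)
    for i in range(0,w,20): cv2.putText(p,str(x+i),(i*k,8),0,.3,(0,255,255)); cv2.line(p,(i*k,10),(i*k,16),(0,255,255))
    for j in range(0,h,20): cv2.putText(p,str(y+j),(0,j*k+3),0,.3,(0,255,255)); cv2.line(p,(20,j*k),(26,j*k),(0,255,255))
    cv2.imwrite(f"pics/{n}0z.png",p)
```

```text
(no output)
```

View pics/scene0z.png

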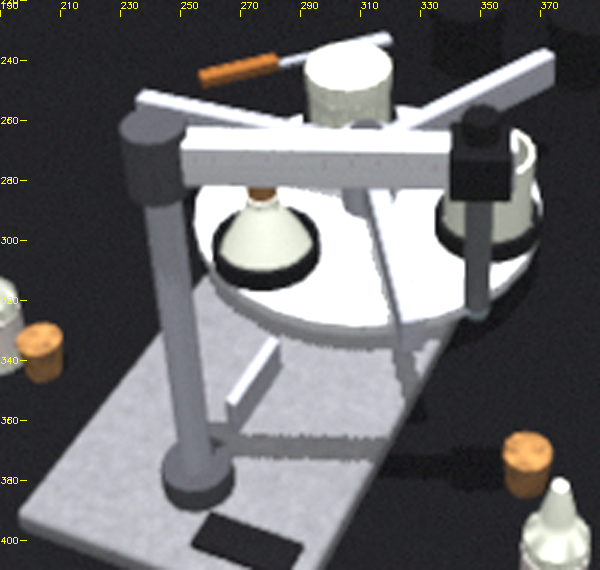

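View pics/side0z.png

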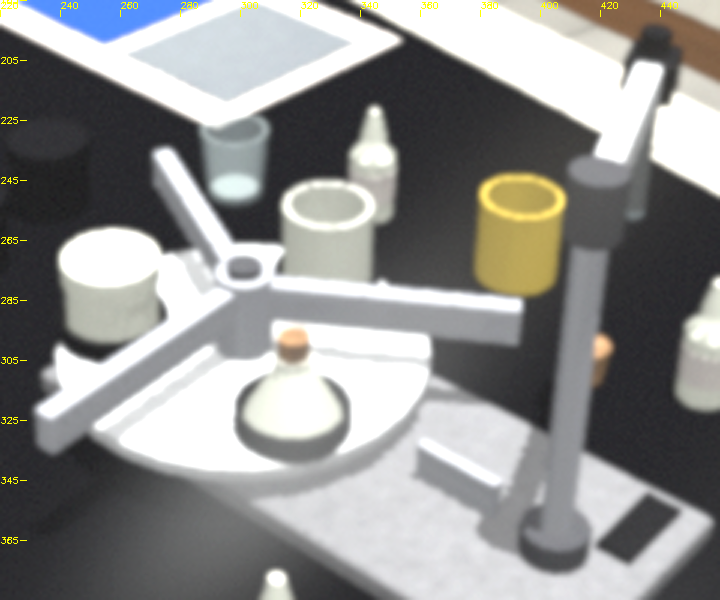

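White open beaker on the disc is confirmed; yellow is a look-alike on the bench. Next I'll triangulate.

```bash
cat > h.py <<'E'
import numpy as np
def ray(c,uv):
    d=c["R"].T@np.linalg.solve(c["intrinsics"],np.r_[uv,1.]); return -c["R"].T@c["t"],d
def atz(c,uv,z): o,d=ray(c,uv); return o+d*(z-o[2])/d[2]
def tri(ca,ua,cb,ub):
    A=[];b=[]
    for c,u in((ca,ua),(cb,ub)):
        o,d=ray(c,u);d/=np.linalg.norm(d);P=np.eye(3)-np.outer(d,d);A.append(P);b.append(P@o)
    return np.linalg.lstsq(np.vstack(A),np.hstack(b),rcond=None)[0]
def proj(c,X): v=c["intrinsics"]@(c["R"]@np.asarray(X)+c["t"]); return v[:2]/v[2]
def load(n): return dict(np.load(f"pics/{n}c.npz"))
E
python3 - <<'E'
from h import *
S,D=load("scene0"),load("side0")
pts=dict(hub=((312,262.7),(301,274.3),.091),collar=((240.7,261),(419,242.3),.234),postbase=None,
s1=((324,327),(394,285.7),.082),s2=((236.7,251.5),(233.5,322),.082),s3=((372.7,238.5),(275,236),.082),cap=((350.7,257.5),(438.5,197),.241),
beaker=(None,(329.3,253),.094),flask=((277.5,280),(317.7,297),.094),dropN=((187,304),(312,378),.078),corkL=((203,331),(328,394),.024),corkR=((365.5,368),(420,299),.024),dropR=((376,381),(459,280),.078),dropB=((435,272),(345,222),.078),cup=((421,253),(298,227),.05),yel=((422,322),(393.5,250),.058),jar=((306,242),(256.5,271),.088),spatG=((258,244),(169,332),.008),spatT=((319,234),(179,288),.004))
for k,v in pts.items():
    if v: 
        a=atz(S,v[0],v[2]) if v[0] else None; b=atz(D,v[1],v[2]); print(k,a is not None and a.round(3)[:2],b.round(3)[:2], tri(S,v[0],D,v[1]).round(3) if v[0] else "")
E
```

```text
hub [0.551 0.091] [0.548 0.085] [0.551 0.091 0.089]
collar [ 0.591 -0.116] [ 0.588 -0.119] [ 0.59  -0.116  0.233]
s1 [ 0.652 -0.024] [ 0.656 -0.021] [ 0.653 -0.024  0.084]
s2 [0.406 0.054] [0.403 0.054] [0.404 0.056 0.08 ]
s3 [0.597 0.23 ] [0.592 0.227] [0.595 0.233 0.079]
cap [ 0.706 -0.044] [ 0.699 -0.052] [ 0.706 -0.045  0.239]
beaker False [0.623 0.105] 
flask [0.534 0.016] [0.529 0.016] [0.531 0.019 0.091]
dropN [ 0.437 -0.096] [ 0.428 -0.102] [ 0.432 -0.095  0.072]
corkL [ 0.456 -0.091] [ 0.461 -0.096] [ 0.459 -0.095  0.027]
corkR [ 0.719 -0.012] [ 0.727 -0.02 ] [ 0.722 -0.021  0.03 ]
dropR [ 0.762 -0.067] [ 0.759 -0.07 ] [ 0.762 -0.067  0.076]
dropB [0.736 0.199] [0.737 0.197] [0.737 0.197 0.079]
cup [0.678 0.28 ] [0.681 0.277] [0.68  0.276 0.052]
yel [0.761 0.091] [0.764 0.087] [0.762 0.087 0.06 ]
jar [0.501 0.143] [0.497 0.141] [0.5   0.145 0.086]
spatG [0.345 0.178] [0.35  0.178] [0.349 0.174 0.012]
spatT [0.431 0.29 ] [0.42  0.287] [ 0.424  0.299 -0.004]
```

Hub at about (0.550, 0.089) and post at (0.590, -0.117), 210 mm apart as given. The spokes lie at -47, 73 and 193 degrees, r 152 mm, which also matches. The beaker is at about 13 degrees and must go to -79 degrees, so 92 degrees clockwise. I'll push the 193-degree spoke, on the robot's side, well away from the electrode.

Call:
servo_tool(moves=[{"jaw": 0, "dx": 0.026, "dy": -0.06}, {"jaw": 0, "dx": 0.026, "dy": -0.06}, {"jaw": 0, "dx": 0.026, "dy": -0.06}, {"jaw": 0, "dx": 0.026, "dy": -0.06}, {"jaw": 0, "dx": 0.026, "dy": -0.06}, {"jaw": 0, "dx": 0.026, "dy": -0.06}, {"jaw": 0, "dx": 0.026, "dy": -0.06}, {"jaw": 0, "dx": 0.026, "dy": -0.06}, {"jaw": 0, "dx": 0.026, "dy": -0.06}, {"jaw": 0, "dx": 0.026, "dy": -0.06}])

```text
$.moves[0]: bad value
```

Call:
servo_tool(moves=[{"jaw": 0, "dx": 0.026, "dy": -0.06, "dz": 0, "roll": 0}, {"jaw": 0, "dx": 0.026, "dy": -0.06, "dz": 0, "roll": 0}, {"jaw": 0, "dx": 0.026, "dy": -0.06, "dz": 0, "roll": 0}, {"jaw": 0, "dx": 0.026, "dy": -0.06, "dz": 0, "roll": 0}, {"jaw": 0, "dx": 0.026, "dy": -0.06, "dz": 0, "roll": 0}, {"jaw": 0, "dx": 0.026, "dy": -0.06, "dz": 0, "roll": 0}, {"jaw": 0, "dx": 0.026, "dy": -0.06, "dz": 0, "roll": 0}, {"jaw": 0, "dx": 0.026, "dy": -0.06, "dz": 0, "roll": 0}, {"jaw": 0, "dx": 0.026, "dy": -0.06, "dz": 0, "roll": 0}, {"jaw": 0, "dx": 0.026, "dy": -0.06, "dz": 0, "roll": 0}])

```text
t: 1.35
eef_pos: [0.4209, 0.0773, 0.2268]
ee_rot: [-3.141, -0.001, -0.257]
force: [1.9, 0.8, 0.0]
width: 0.0005
gripper_force: 0.0
```

Call:
servo_tool(moves=[{"jaw": 0, "dx": 0.001, "dy": -0.022, "dz": 0, "roll": 0}, {"jaw": 0, "dx": 0.002, "dy": -0.022, "dz": 0, "roll": 0}, {"jaw": 0, "dx": 0, "dy": 0, "dz": -0.02, "roll": 0}, {"jaw": 0, "dx": 0, "dy": 0, "dz": -0.03, "roll": 0}, {"jaw": 0, "dx": 0, "dy": 0, "dz": -0.03, "roll": 0}, {"jaw": 0, "dx": 0, "dy": 0, "dz": -0.03, "roll": 0}, {"jaw": 0, "dx": 0, "dy": 0, "dz": -0.03, "roll": 0}, {"jaw": 0, "dx": 0, "dy": 0, "dz": -0.02, "roll": 0}, {"jaw": 0, "dx": 0, "dy": 0, "dz": 0, "roll": 0}, {"jaw": 0, "dx": 0, "dy": 0, "dz": 0, "roll": 0}])

```text
t: 2.6
eef_pos: [0.4237, 0.0352, 0.0671]
ee_rot: [3.141, -0.0, -0.258]
force: [-0.0, -1.2, -0.3]
width: 0.0007
gripper_force: 0.4
```

Run:
```python
from station import *
import cv2
p,d=grab_frame("side"); cv2.imwrite("pics/side1z.png",cv2.resize(p[180:430,100:440,::-1],None,fx=2.3,fy=2.3))
```

```text
(no output)
```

View pics/side1z.png

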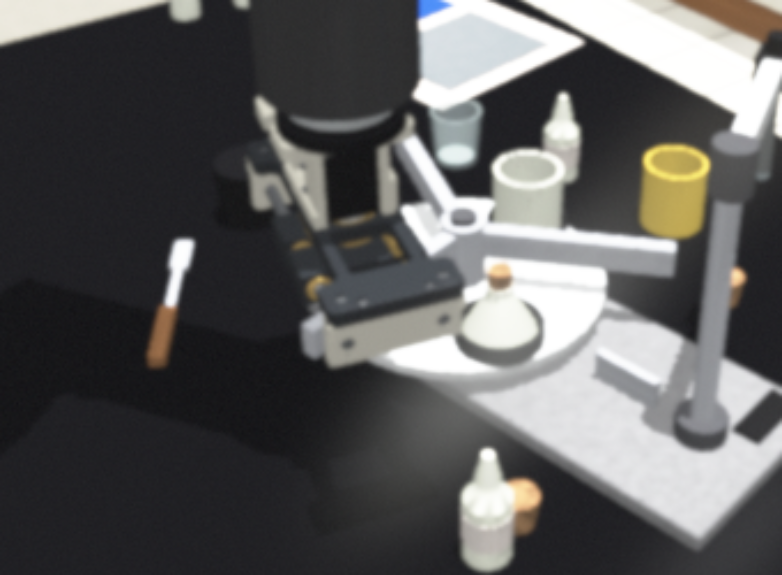

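The finger stands on the -y side of the spoke, which is the right side for a clockwise push, nearly touching. The side view shows the spoke end at (312,335) in the crop, unmoved, and the gripper clears the flask (500,320). Next I push along the arc.

Call:
servo_tool(moves=[{"jaw": 0, "dx": -0.003, "dy": 0.009, "dz": 0, "roll": -4}, {"jaw": 0, "dx": -0.003, "dy": 0.009, "dz": 0, "roll": -4}, {"jaw": 0, "dx": -0.002, "dy": 0.009, "dz": 0, "roll": -4}, {"jaw": 0, "dx": -0.0015, "dy": 0.009, "dz": 0, "roll": -4}, {"jaw": 0, "dx": -0.001, "dy": 0.0095, "dz": 0, "roll": -4}, {"jaw": 0, "dx": 0, "dy": 0.0095, "dz": 0, "roll": -4}, {"jaw": 0, "dx": 0.0005, "dy": 0.0095, "dz": 0, "roll": -4}, {"jaw": 0, "dx": 0.001, "dy": 0.0095, "dz": 0, "roll": -4}, {"jaw": 0, "dx": 0.002, "dy": 0.009, "dz": 0, "roll": -4}, {"jaw": 0, "dx": 0.0025, "dy": 0.009, "dz": 0, "roll": -4}])

```text
t: 3.9
eef_pos: [0.4192, 0.1276, 0.0675]
ee_rot: [-3.14, 0.0, -0.958]
force: [-1.5, -0.8, -0.3]
width: 0.0007
gripper_force: 0.5
```

Call:
servo_tool(moves=[{"jaw": 0, "dx": 0.003, "dy": 0.009, "dz": 0, "roll": -4}, {"jaw": 0, "dx": 0.0035, "dy": 0.0085, "dz": 0, "roll": -4}, {"jaw": 0, "dx": 0.004, "dy": 0.0085, "dz": 0, "roll": -4}, {"jaw": 0, "dx": 0.005, "dy": 0.008, "dz": 0, "roll": -4}, {"jaw": 0, "dx": 0.0055, "dy": 0.008, "dz": 0, "roll": -4}, {"jaw": 0, "dx": 0.006, "dy": 0.0075, "dz": 0, "roll": -4}, {"jaw": 0, "dx": 0.0065, "dy": 0.007, "dz": 0, "roll": -4}, {"jaw": 0, "dx": 0.007, "dy": 0.0065, "dz": 0, "roll": -4}, {"jaw": 0, "dx": 0.0075, "dy": 0.006, "dz": 0, "roll": -4}, {"jaw": 0, "dx": 0.0075, "dy": 0.0055, "dz": 0, "roll": 0}])

```text
t: 5.15
eef_pos: [0.4751, 0.2021, 0.0675]
ee_rot: [-3.141, 0.001, -1.584]
force: [0.1, -1.5, -0.1]
width: 0.0003
gripper_force: 0.5
```

Run:
```python
from station import *
import cv2,numpy as np
for n in("scene","side"):
    p,d=grab_frame(n); cv2.imwrite(f"pics/{n}2.png",p[:,:,::-1]); np.savez(f"pics/{n}2c.npz",**calibration(n))
a=cv2.imread("pics/scene2.png")[200:400,190:390];b=cv2.imread("pics/side2.png")[185:385,220:420]
k=[]
for im,x,y in((a,190,200),(b,220,185)):
    im=cv2.resize(im,(400,400),interpolation=cv2.INTER_CUBIC)
    for i in range(0,200,20): cv2.putText(im,str(x+i),(i*2,8),0,.28,(0,255,255));cv2.putText(im,str(y+i),(0,i*2+3),0,.28,(0,255,255));cv2.line(im,(i*2,10),(i*2,14),(0,255,255))
    k.append(im)
cv2.imwrite("pics/both2.png",np.hstack(k))
```

```text
(no output)
```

View pics/both2.png

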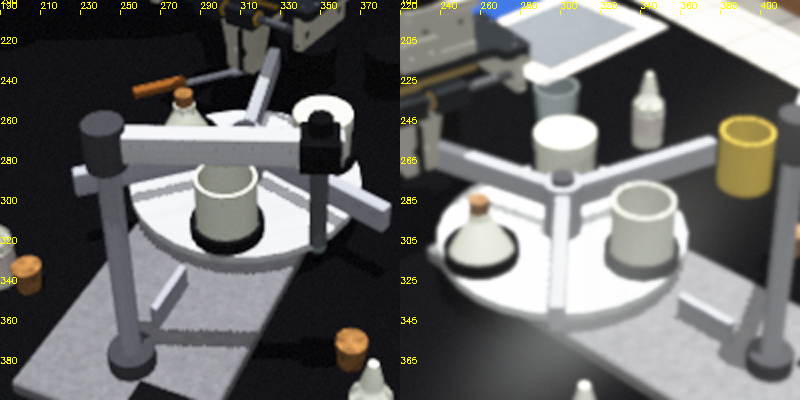

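Both views show the beaker close to the pointer: mouth at scene (302.5,290), side (341.5,286.5). I'll compute the remaining angle.

Run:
```python
from h import *
S,D=load("scene2"),load("side2"); hub=np.array([.550,.0885])
for k,s,d,z in(("beaker",(302.5,289.5),(341.3,286.5),.094),("spR",(384,302.5),(377,255.5),.082),("spL",(227,286),(300,345),.082),("jar",(351,255),(302.5,251),.088)):
    for P in (atz(S,s,z),atz(D,d,z),tri(S,s,D,d)):
        v=P[:2]-hub; print(k,P.round(3),np.hypot(*v).round(3),np.degrees(np.arctan2(v[1],v[0])).round(1))
```

```text
beaker [0.583 0.019 0.094] 0.077 -64.8
beaker [0.575 0.016 0.094] 0.077 -70.8
beaker [0.58  0.022 0.09 ] 0.073 -65.8
spR [0.701 0.075 0.082] 0.152 -5.3
spR [0.697 0.064 0.082] 0.15 -9.6
spR [0.702 0.071 0.081] 0.153 -6.8
spL [ 0.463 -0.031  0.082] 0.148 -126.2
spL [ 0.451 -0.045  0.082] 0.166 -126.7
spL [ 0.458 -0.03   0.074] 0.15 -127.7
jar [0.594 0.152 0.088] 0.078 55.1
jar [0.596 0.146 0.088] 0.074 51.6
jar [0.596 0.148 0.089] 0.075 52.2
```

Call:
servo_tool(moves=[{"jaw": 0, "dx": 0.004, "dy": 0.0027, "dz": 0, "roll": 0}, {"jaw": 0, "dx": 0.004, "dy": 0.0025, "dz": 0, "roll": 0}, {"jaw": 0, "dx": 0.004, "dy": 0.0023, "dz": 0, "roll": 0}, {"jaw": 0, "dx": 0.004, "dy": 0.0021, "dz": 0, "roll": 0}, {"jaw": 0, "dx": 0.004, "dy": 0.002, "dz": 0, "roll": 0}, {"jaw": 0, "dx": 0.002, "dy": 0.001, "dz": 0, "roll": 0}, {"jaw": 0, "dx": 0, "dy": 0, "dz": 0, "roll": 0}, {"jaw": 0, "dx": 0, "dy": 0, "dz": 0, "roll": 0}, {"jaw": 0, "dx": 0, "dy": 0, "dz": 0, "roll": 0}, {"jaw": 0, "dx": 0, "dy": 0, "dz": 0, "roll": 0}])

```text
t: 6.5
eef_pos: [0.4966, 0.2144, 0.0667]
ee_rot: [-3.141, 0.0, -1.584]
force: [-0.3, -0.1, -0.0]
width: 0.0002
gripper_force: 0.0
```

```bash
cat > look.py <<'E'
from station import *
import cv2,numpy as np,sys
t=sys.argv[1]
k=[]
for n,x,y in(("scene",190,200),("side",240,185)):
    p,d=grab_frame(n); p=p[:,:,::-1]; np.savez(f"pics/{n}{t}c.npz",**calibration(n))
    im=cv2.resize(p[y:y+200,x:x+200],(400,400),interpolation=cv2.INTER_CUBIC)
    for i in range(0,200,20): cv2.putText(im,str(x+i),(i*2,8),0,.28,(0,255,255));cv2.putText(im,str(y+i),(0,i*2+3),0,.28,(0,255,255));cv2.line(im,(i*2,10),(i*2,14),(0,255,255))
    k.append(im)
cv2.imwrite(f"pics/both{t}.png",np.hstack(k))
E
python3 look.py 3
```

```text
(no output)
```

View pics/both3.png

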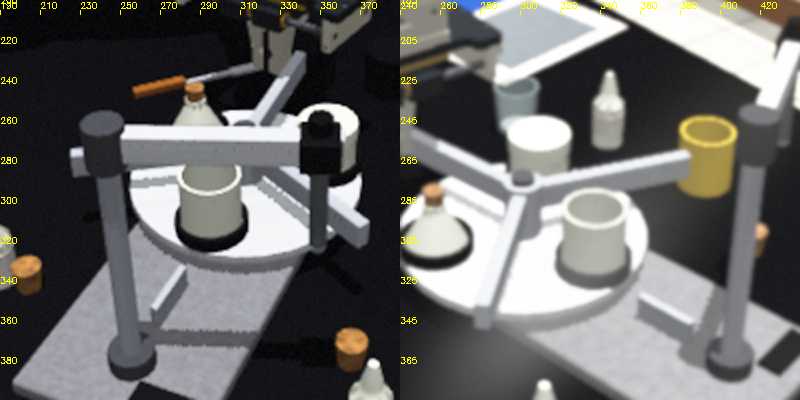

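Beaker mouth now at scene (295,292), side (337,288.5); spoke ends at side (383.5,262) and scene (372.5,309.5). Now compare with predicted positions by angle.

Run:
```python
from h import *
S,D=load("scene3"),load("side3"); hub=np.array([.550,.0885])
for k,s,d,z in(("beaker",(295,292),(337,288.5),.094),("spR",(372.5,309.5),(383.5,262),.082),("jar",(354,260),(309.5,252),.088)):
    for P in (atz(S,s,z),atz(D,d,z),tri(S,s,D,d)):
        v=P[:2]-hub; print(k,P.round(3),np.hypot(*v).round(3),np.degrees(np.arctan2(v[1],v[0])).round(1))
rp=np.r_[.550,.0885,.094]+.075*np.r_[.04,-.206,0]/.21
print("read target px",proj(S,rp),proj(D,rp))
# pointer fin top ends: 125/175mm from hub at z .036
for s,d in(((281.5,336),(367,334.5)),((267.5,354),(390,347))): print("fin",atz(S,s,.036),atz(D,d,.036))
```

```text
beaker [0.576 0.007 0.094] 0.086 -72.0
beaker [0.566 0.016 0.094] 0.075 -77.3
beaker [0.57  0.017 0.088] 0.074 -74.4
spR [0.694 0.05  0.082] 0.149 -15.0
spR [0.692 0.041 0.082] 0.15 -18.4
spR [0.695 0.046 0.082] 0.151 -16.3
jar [0.607 0.142 0.088] 0.078 43.1
jar [0.603 0.136 0.088] 0.072 41.7
jar [0.606 0.141 0.086] 0.077 43.0
read target px [291.8669041  286.79768019] [336.29792564 289.23735653]
fin [ 0.57968253 -0.03759836  0.036     ] [ 0.57879704 -0.04520156  0.036     ]
fin [ 0.5853147  -0.07957307  0.036     ] [ 0.58702006 -0.08782637  0.036     ]
```

Within about 2° of the mark. I'll nudge 1.5° more, then back off and rise.

Call:
servo_tool(moves=[{"jaw": 0, "dx": 0.002, "dy": 0.0008, "dz": 0, "roll": 0}, {"jaw": 0, "dx": 0.0015, "dy": 0.0006, "dz": 0, "roll": 0}, {"jaw": 0, "dx": 0, "dy": 0, "dz": 0, "roll": 0}, {"jaw": 0, "dx": 0, "dy": 0, "dz": 0, "roll": 0}, {"jaw": 0, "dx": -0.015, "dy": -0.003, "dz": 0, "roll": 0}, {"jaw": 0, "dx": -0.02, "dy": -0.003, "dz": 0, "roll": 0}, {"jaw": 0, "dx": -0.01, "dy": 0, "dz": 0.04, "roll": 0}, {"jaw": 0, "dx": 0, "dy": 0, "dz": 0.06, "roll": 0}, {"jaw": 0, "dx": 0, "dy": 0, "dz": 0.06, "roll": 0}, {"jaw": 0, "dx": 0, "dy": 0, "dz": 0.06, "roll": 0}])

```text
t: 7.85
eef_pos: [0.454, 0.2093, 0.2887]
ee_rot: [-3.141, 0.001, -1.584]
force: [1.7, 1.3, -0.7]
width: 0.0005
gripper_force: 0.0
```

```bash
python3 look.py 4; python3 -c "
from station import *;s=get_state();print(s['t'],s['eef_pos'],s['q'])"
```

```text
7.95 [0.45706116 0.21108297 0.29386204] [ 0.82535694  0.02521309 -0.2562611   0.00239855 -1.27748924 -0.83855624]
```

View pics/both4.png

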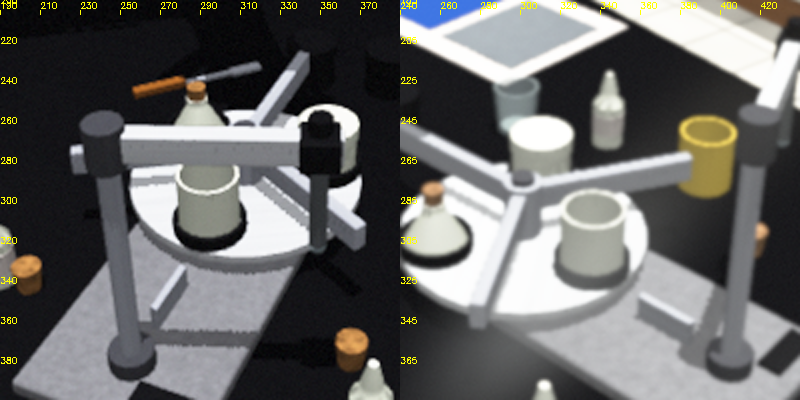

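Beaker mouth is at scene (294,292), side (336.5,289), within about 3 mm of the predicted target. Now the swing arm: go over it at height to its far (clockwise) side.

Call:
servo_tool(moves=[{"jaw": 0, "dx": 0.0, "dy": -0.01, "dz": 0.03, "roll": 3}, {"jaw": 0, "dx": 0.025, "dy": -0.035, "dz": 0, "roll": 3}, {"jaw": 0, "dx": 0.025, "dy": -0.035, "dz": 0, "roll": 3}, {"jaw": 0, "dx": 0.025, "dy": -0.035, "dz": 0, "roll": 3}, {"jaw": 0, "dx": 0.025, "dy": -0.035, "dz": 0, "roll": 3}, {"jaw": 0, "dx": 0.025, "dy": -0.035, "dz": 0, "roll": 3}, {"jaw": 0, "dx": 0.025, "dy": -0.035, "dz": 0, "roll": 3}, {"jaw": 0, "dx": 0.025, "dy": -0.035, "dz": 0, "roll": 3}, {"jaw": 0, "dx": 0.025, "dy": -0.035, "dz": 0, "roll": 3}, {"jaw": 0, "dx": 0.025, "dy": -0.035, "dz": 0, "roll": 3}])

```text
t: 9.2
eef_pos: [0.6802, -0.116, 0.3163]
ee_rot: [-3.142, 0.0, -1.059]
force: [1.2, -0.5, 0.6]
width: 0.0005
gripper_force: 0.0
```

Call:
servo_tool(moves=[{"jaw": 0, "dx": 0, "dy": 0, "dz": 0, "roll": 0}, {"jaw": 0, "dx": 0, "dy": 0, "dz": 0, "roll": 0}, {"jaw": 0, "dx": 0, "dy": 0, "dz": -0.02, "roll": 0}, {"jaw": 0, "dx": 0, "dy": 0, "dz": -0.03, "roll": 0}, {"jaw": 0, "dx": 0, "dy": 0, "dz": -0.03, "roll": 0}, {"jaw": 0, "dx": 0, "dy": 0, "dz": -0.025, "roll": 0}, {"jaw": 0, "dx": 0, "dy": 0, "dz": 0, "roll": 0}, {"jaw": 0, "dx": 0, "dy": 0, "dz": 0, "roll": 0}, {"jaw": 0, "dx": 0, "dy": 0, "dz": 0, "roll": 0}, {"jaw": 0, "dx": 0, "dy": 0, "dz": 0, "roll": 0}])

```text
t: 10.45
eef_pos: [0.6804, -0.1152, 0.2126]
ee_rot: [-3.14, -0.001, -1.061]
force: [0.1, -0.4, -0.1]
width: 0.0003
gripper_force: 0.0
```

Call:
servo_tool(moves=[{"jaw": 0, "dx": -0.003, "dy": 0.0075, "dz": 0, "roll": 0}, {"jaw": 0, "dx": -0.003, "dy": 0.007, "dz": 0, "roll": 0}, {"jaw": 0, "dx": -0.0035, "dy": 0.007, "dz": 0, "roll": 0}, {"jaw": 0, "dx": -0.003, "dy": 0.0065, "dz": 0, "roll": 0}, {"jaw": 0, "dx": -0.003, "dy": 0.0065, "dz": 0, "roll": 5}, {"jaw": 0, "dx": -0.0035, "dy": 0.0065, "dz": 0, "roll": 5}, {"jaw": 0, "dx": -0.004, "dy": 0.006, "dz": 0, "roll": 5}, {"jaw": 0, "dx": -0.0045, "dy": 0.0055, "dz": 0, "roll": 5}, {"jaw": 0, "dx": -0.005, "dy": 0.005, "dz": 0, "roll": 5}, {"jaw": 0, "dx": -0.0055, "dy": 0.005, "dz": 0, "roll": 5}])

```text
t: 11.7
eef_pos: [0.6425, -0.0522, 0.2117]
ee_rot: [-3.141, -0.001, -0.534]
force: [1.3, -0.1, -1.6]
width: 0.0001
gripper_force: 0.9
```

Call:
servo_tool(moves=[{"jaw": 0, "dx": -0.006, "dy": 0.0045, "dz": 0, "roll": 5}, {"jaw": 0, "dx": -0.006, "dy": 0.004, "dz": 0, "roll": 5}, {"jaw": 0, "dx": -0.0065, "dy": 0.003, "dz": 0, "roll": 5}, {"jaw": 0, "dx": -0.007, "dy": 0.0025, "dz": 0, "roll": 5}, {"jaw": 0, "dx": -0.007, "dy": 0.002, "dz": 0, "roll": 5}, {"jaw": 0, "dx": 0, "dy": 0, "dz": 0, "roll": 0}, {"jaw": 0, "dx": 0, "dy": 0, "dz": 0, "roll": 0}, {"jaw": 0, "dx": 0, "dy": 0, "dz": 0, "roll": 0}, {"jaw": 0, "dx": 0, "dy": 0, "dz": 0, "roll": 0}, {"jaw": 0, "dx": 0, "dy": 0, "dz": 0, "roll": 0}])

```text
t: 12.95
eef_pos: [0.6097, -0.0369, 0.2114]
ee_rot: [3.142, 0.0, -0.101]
force: [0.4, -0.3, -0.4]
width: 0.0002
gripper_force: 0.0
```

```bash
python3 look.py 5
```

```text
(no output)
```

View pics/both5.png

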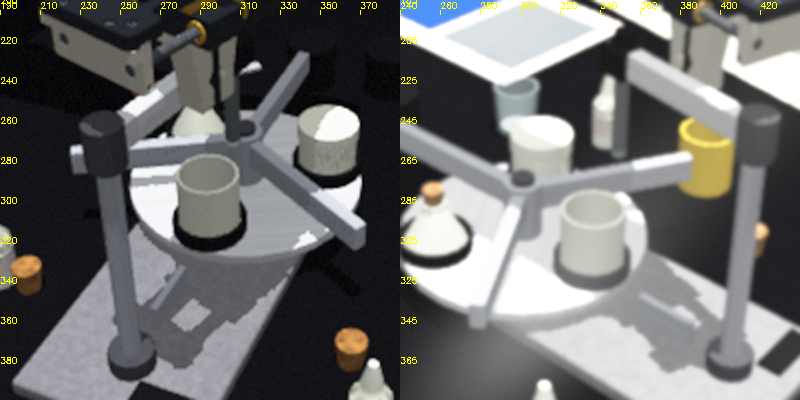

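Now the beaker mouth is clear: scene (293.8,287.5), side (336.5,289.2). The electrode's tip is at scene (306,269), side (350,262.5).

Run:
```python
from h import *
S,D=load("scene5"),load("side5"); hub=np.array([.550,.0885]);post=np.array([.590,-.117])
for k,s,d,z,o in(("beaker",(293.8,287.5),(336.5,289.2),.094,hub),("tip",(306,268),(350,262.5),.130,post)):
    for P in (atz(S,s,z),atz(D,d,z),tri(S,s,D,d)):
        v=P[:2]-o; print(k,P.round(4),np.hypot(*v).round(3),np.degrees(np.arctan2(v[1],v[0])).round(1))
for th in(80,85,90,95,101):
    P=np.r_[post+.135*np.r_[np.cos(np.radians(th)),np.sin(np.radians(th))],.13]; print(th,proj(S,P).round(1),proj(D,P).round(1))
```

```text
beaker [0.568  0.0152 0.094 ] 0.075 -76.2
beaker [0.5646 0.0148 0.094 ] 0.075 -78.8
beaker [0.5665 0.017  0.092 ] 0.073 -77.0
tip [0.583  0.0299 0.13  ] 0.147 92.7
tip [0.5939 0.019  0.13  ] 0.136 88.3
tip [0.5903 0.0176 0.1362] 0.135 89.9
80 [317. 279.] [360.7 259.3]
85 [311.3 276. ] [354.4 261.3]
90 [305.2 273.3] [348.5 263.6]
95 [298.9 271. ] [342.9 266.2]
101 [291.  268.7] [336.7 269.8]
```

Call:
servo_tool(moves=[{"jaw": 0, "dx": -0.004, "dy": 0.001, "dz": 0, "roll": 3}, {"jaw": 0, "dx": -0.004, "dy": 0.0006, "dz": 0, "roll": 3}, {"jaw": 0, "dx": -0.004, "dy": 0.0004, "dz": 0, "roll": 3}, {"jaw": 0, "dx": -0.003, "dy": 0.0002, "dz": 0, "roll": 2}, {"jaw": 0, "dx": 0, "dy": 0, "dz": 0, "roll": 0}, {"jaw": 0, "dx": 0, "dy": 0, "dz": 0, "roll": 0}, {"jaw": 0, "dx": 0, "dy": 0, "dz": 0, "roll": 0}, {"jaw": 0, "dx": 0, "dy": 0, "dz": 0, "roll": 0}, {"jaw": 0, "dx": 0.01, "dy": 0.002, "dz": 0, "roll": 0}, {"jaw": 0, "dx": 0.02, "dy": 0.002, "dz": 0, "roll": 0}])

```text
t: 14.3
eef_pos: [0.6252, -0.0305, 0.2119]
ee_rot: [-3.142, -0.0, 0.091]
force: [0.4, 0.3, -0.5]
width: 0.0005
gripper_force: 0.0
```

Call:
servo_tool(moves=[{"jaw": 0, "dx": 0.01, "dy": 0, "dz": 0, "roll": 0}, {"jaw": 0, "dx": 0, "dy": 0, "dz": 0.03, "roll": 0}, {"jaw": 0, "dx": 0, "dy": 0, "dz": 0.03, "roll": 0}, {"jaw": 0, "dx": 0, "dy": 0, "dz": 0.03, "roll": 0}, {"jaw": 0, "dx": 0, "dy": 0, "dz": 0.03, "roll": 0}, {"jaw": 0, "dx": 0, "dy": 0, "dz": 0.03, "roll": 0}, {"jaw": 0, "dx": 0, "dy": 0, "dz": 0, "roll": 0}, {"jaw": 0, "dx": 0, "dy": 0, "dz": 0, "roll": 0}, {"jaw": 0, "dx": 0, "dy": 0, "dz": 0, "roll": 0}, {"jaw": 0, "dx": 0, "dy": 0, "dz": 0, "roll": 0}])

```text
t: 15.55
eef_pos: [0.6344, -0.0307, 0.3607]
ee_rot: [3.141, 0.001, 0.091]
force: [0.8, 0.4, -0.6]
width: 0.0005
gripper_force: 0.0
```

```bash
python3 look.py 6
```

View pics/both6.png

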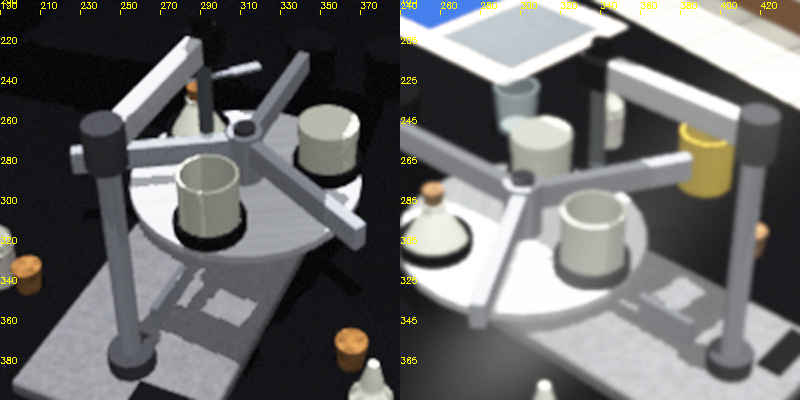

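The electrode tip is at scene (293,267), side (338.5,270). That puts the arm at about 99.5°, within some 2–3 mm of the mouth's centre. The gripper is clear of everything, so I'm handing in.

```bash
python3 -c "
from station import *
print(job_done())"
```

```text
the job is handed in; nothing more can be done
None
```

I've handed the job in: by my camera measurements the beaker is about 3 mm from the reading place and the electrode tip about 2–3 mm from the middle of its mouth, both inside the 12 mm limit, though no verdict came back.

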